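# Shut and pin the chute gate

### The job

Push the nut chute's slide gate fully home by its post. Then take the longer of the two pins out of its block, thread it down through all three holes (upper ear, gate tongue, lower ear) until its head sits on the upper ear, and let go. Leave the short pin in its block and don't disturb the other things on the table.

Things in the scene. Friction and masses are not known exactly. Their poses are not given: they have to be found in the camera images.
- pin_hole (a point): Centre of the 18 mm hole's mouth in the top face of the upper ear of a steel clevis on the side of a sheet-metal nut chute, about 140 mm above the table. Axes: z out of the hole along its axis, leaning 30 degrees from vertical towards the robot; x uphill; y across the chute. Chute wall from y = +30 mm, its top 4 mm below the ear's top; gate post at -y. Ear 50 (x) x 60 (y) x 8 mm.
- lower_hole (a point): Centre of the 18 mm hole's mouth in the top face of the lower ear, 52 mm below pin_hole along its axis (same axes); ear 8 mm thick, free below for the pin's end. Midway, 26 to 34 mm below the upper mouth, the 8 mm gate tongue runs between the ears; its 18 mm hole lines up with theirs only when the gate is fully home. Holes are slightly chamfered.
- chute: The fixed chute unit, sloping down towards the robot at 30 degrees, with a green feed hopper 350 mm high at its far end, about 180 mm behind the holes. Origin on the table straight below the upper ear's hole mouth; x forward (uphill), z up.
- gate (a joint): Slide of the steel gate across the chute, in m: 0 = fully home against its stop (shut, holes aligned); grows to 0.065 as it is drawn out along the -y axis of pin_hole. Starts 28 to 60 mm out. Friction about 2.5 N; it stays where it is left.
- gate_handle (a point): Top centre of the gate's grip post: round, steel, 18 mm diameter, 46 mm high, standing on the tongue parallel to the hole axis. Axes as pin_hole. With the gate home it lies at x 0, y -85, z +20 mm of pin_hole; it moves with the gate. Pushed along +y it shuts the gate; the tongue ends 13 mm beyond the post's centre on the -y side.
- long_pin: The longer steel pin, 150 mm, about 220 g, round: shank 14 mm diameter, 90 mm long, its last 14 mm tapering to a 6 mm tip; above it a cylindrical head, 26 mm diameter, 60 mm long. Origin at the tip's end, z towards the head (underside at z = 90 mm). Starts upright in one of two fixed wooden blocks (70 x 70 x 50 mm, 17 mm hole 40 mm deep), its tip 10 and top 160 mm above the table.
- short_pin: The shorter pin, not to be used: same 14 mm shank and 26 x 60 mm head, but the shank is only 50 mm long (110 mm overall). Origin at the tip's end, z towards the head. Stands upright in the other block, top 120 mm above the table.
- bowl: Terracotta bowl, 152 mm wide, 50 mm high, with kernels, bystander. Origin at the centre of its underside.
- dish: Black plastic dish, 130 x 170 x 30 mm, with kernels, bystander. Origin at the centre of its underside.
- tin: Plain metal can, 72 mm wide, 100 mm high, bystander. Origin at the centre of its underside.
- brush: Hand brush with a wooden handle lying on the table before the gate post, bystander. Origin under its middle.
Mind the look-alikes: they are no part of the job. What is shaped like the long_pin but red is not meant.

How it is judged:
By the outcome, as a careful person would: the job done as asked, in the order asked, and still so for the second after the job is handed in, with the robot touching nothing.
It also fails if it takes over 61 s, if anything falls off the work surface, if the arm or the gripper's body presses on something with over 40 N, if the wrist force passes 120 N, or if a joint passes its speed limit or range.

### The arm

A 6-joint arm with a two-finger parallel gripper is mounted at the origin on the work surface. World frame = base frame: x ahead of the robot, y to its left, z up, the work surface at z = 0. Lengths are in m, angles in rad, forces in N, time in s.
With the tool pointing down it reaches from about 0.225 to 0.725 m from the base axis. Payload 3.1 kg.
Tool frame: the origin (TCP) lies between the finger pads; the fingertips stand 25 mm ahead of it and the grasp point (between the pads) lies 6 mm ahead of it; z points along the fingers, x is the direction in which the jaws open and shut, and the axes are right-handed (so a half turn about z gives the same grasp; the last joint's range is limited). The gripper opens to 85 mm and grips with 20 to 120 N. Pads are 22 mm wide; open, the fingers measure 114 mm over their backs; the gripper's body (76 mm by 85 mm) begins 54 mm behind the grasp point. The pads swing forward as they close: fully open they stand 13 mm farther back than shut.
Start: joints at [-1.321, 0.048, 0.099, 1.622, 0, 1.443], TCP at [0.194, -0.488, 0.256] pointing down, gripper open.
Joint ranges: [-2.91, 2.91], [-0.99, 1.94], [-1.21, 1.42], [-2.12, 2.29], [-1.49, 1.47], [-3.14, 3.14]. Speed limits (rad/s): [2.79, 2.79, 3.14, 3.14, 3.14, 3.14].

### API

Orientations are given as a rotation vector (axis times angle).
In Python, from cell import ctrl gives the robot as it stands.
- The arm moves only by the tool arm_command, never from a script. Its arguments are lists of equal length, an entry for each row: "dp": the shift along the tool's x, y, z in m, a list of three; "yaw": the turn about the tool's z in rad; "hand": the opening in per cent of the stroke, from 0 (shut) to 100 (fully open). In form: {"dp": [[x, y, z], ...], "yaw": [yaw, ...], "hand": [hand, ...]}. A call has 1 to 5 rows; each row is the pose to reach, as a shift and turn from the pose measured when the call began, along the tool's axes at that moment; what a row does not reach only later rows make up. A row lasts 1/8 s, in which the tool goes at most 62.5 mm and 10.7 degrees, less where a joint would pass 70% of its speed; a pose out of reach is approached as far as the arm can. A call with a gripper value outside its range is refused whole. The fingers move at their own pace and stop on an object; "newtons" is the grip in N (left out, the last holds). Time passes only in rows, so rows that repeat a pose let the fingers close. It gives the time, the measured TCP pose, the force and the opening at its end, in the units of the state.
- ctrl.state(): the state, without advancing time (a new reading comes with each control period).
- ctrl.camera(name): name is "scene" or "top"; returns the picture (480x640x3 uint8, red, green, blue); there is no depth.
- ctrl.camera_info(name): a dict with "fx", "fy", "cx", "cy" (pixels), "rvec" (rotation vector, rad) and "tvec" (3), from world to camera coordinates, as OpenCV has them. Camera axes: x right, y down, z forward; pixel columns grow to the right and rows downward; lengths in m; the calibration is good to about 2 mm. A picture is of the moment at which its call begins. camera_info takes no time and is no camera call.
- ctrl.job_done(): hands the job in, once; it reports no verdict.
Trained networks look in the newest picture that a camera, given by its name, has taken for a name from the list of things; names that differ only in an ending like _2 or _b are one class to them, and where a whole thing is asked for, a point or a joint stands for the part that bears it (a point fixed in the world has none). Each returns a list of dicts, best first, with "confidence" (0 to 1); they miss things now and then, are a little off and sometimes report something else, mostly with a low value. They report only what shows in the picture. A call takes as long as a camera call. They do not tell look-alikes from the thing itself.
- ctrl.find_in(camera, target): "rect" ([left, top, right, bottom] as shares, 0 to 1, of the picture: columns of its width, rows of its height, round what is visible of it).
- ctrl.landmark_of(camera, target): "position" ([column, row] as shares, 0 to 1, of the picture: columns of its width, rows of its height: a listed point, or the origin of a listed thing).
The state is a dict: "time_s": time; "joint_pos": joint angles; "joint_velocities": joint speeds; "tau": joint torques, N m; "ee_pos": TCP position; "orientation": TCP orientation; "ft_force": force on the tool from outside, world axes, zero at the start; "torque": the same for the moment, N m; "width": finger opening in m.
Only numpy, scipy, OpenCV 4.12 (cv2) and the standard library are available. Lean on these libraries where they do the work, as an engineer would, in place of code of your own. Each camera call takes 0.05 s, during which the arm holds its last target.

## Working session

There is one attempt and no reset: what is moved stays moved. The work goes in short steps, Python scripts to look and compute and a tool call to move; the robot and the scene stay as the last step left them, time stands still between calls to the robot, and variables do not carry over. Pictures are saved under pics/ and viewed, and the job is handed in when it is done.

Besides the shell and the picture viewer there is one more tool, called after "Request:" as name(argument=value, ...) on one line, values as JSON. arm_command: Moves the arm, as the interface text tells. Its arguments: {"type":"object","properties":{"dp":{"type":"array","items":{"type":"array","items":{"type":"number"}}},"yaw":{"type":"array","items":{"type":"number"}},"hand":{"type":"array","items":{"type":"number"}},"newtons":{"type":"number"}},"required":["dp","yaw","hand"]}

```bash
ls; mkdir -p pics; python3 - <<'E'
from cell import ctrl
import cv2
s=ctrl.state(); print(s)
for c in ("scene","top"):
    im=ctrl.camera(c); cv2.imwrite(f"pics/{c}0.png",im[:,:,::-1]); print(c,ctrl.camera_info(c))
    for t in ["pin_hole","gate_handle","long_pin","short_pin","lower_hole","chute"]:
        print(t,[( [round(v,4) for v in d["position"]],round(d["confidence"],2)) for d in ctrl.landmark_of(c,t)])
print(ctrl.state()["time_s"])
E
```

```text
pics
{'time_s': 0.0, 'joint_pos': array([-1.32084719e+00,  4.87427968e-02,  9.75633886e-02,  1.62197920e+00,
       -2.35915719e-05,  1.44301872e+00]), 'joint_velocities': array([ 0.0004653 ,  0.00114918,  0.00088734, -0.00059731, -0.0005199 ,
        0.00037822]), 'tau': array([-4.16777414e-05, -3.38780093e+01,  3.20016038e+01,  2.03570654e-02,
       -1.27324411e-04,  2.84651087e-06]), 'ee_pos': array([ 0.19347852, -0.48744995,  0.25510394]), 'orientation': array([-2.59771824,  1.76401101,  0.00280229]), 'ft_force': array([0.10960957, 0.31789327, 0.98622978]), 'torque': array([ 0.01138857, -0.00671692, -0.01149641]), 'width': 0.08515759169627735}
scene {'fx': 475.7756132971756, 'fy': 475.7756132971756, 'cx': 323.282337062997, 'cy': 239.41286135111204, 'rvec': array([ 2.12919348,  0.51276635, -0.24806749]), 'tvec': array([-0.45759959, -0.09890171,  1.29391388])}
pin_hole [([0.4527, 0.5467], 0.66), ([0.5152, 0.396], 0.55)]
gate_handle [([0.4806, 0.4248], 0.85)]
long_pin [([0.307, 0.6769], 0.96), ([0.3847, 0.5992], 0.8), ([0.3417, 0.6294], 0.75), ([0.3453, 0.5725], 0.56), ([0.4713, 0.8356], 0.3)]
short_pin []
lower_hole [([0.5342, 0.4313], 0.79)]
chute [([0.5161, 0.4946], 0.82)]
top {'fx': 604.9064422512616, 'fy': 604.9064422512616, 'cx': 310.22722595925, 'cy': 238.02509140018094, 'rvec': array([ 2.15119117, -2.11631171,  0.24391119]), 'tvec': array([-0.14191091,  0.55664277,  1.0703626 ])}
pin_hole [([0.2934, 0.5587], 0.61)]
gate_handle [([0.4145, 0.5471], 0.82)]
long_pin [([0.505, 0.6573], 0.79), ([0.5092, 0.7427], 0.79), ([0.53, 0.5633], 0.68), ([0.6284, 0.6848], 0.55)]
short_pin [([0.6394, 0.579], 0.7)]
lower_hole [([0.3034, 0.534], 0.95)]
chute [([0.3123, 0.5833], 0.84), ([0.5294, 0.5663], 0.18)]
0.7
```

View pics/scene0.png

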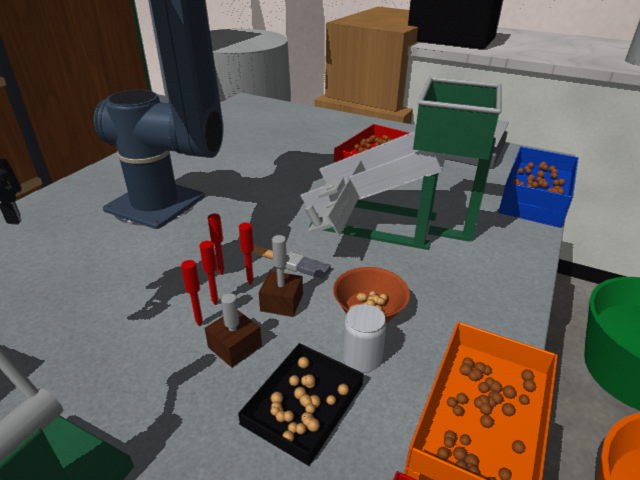

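View pics/top0.png

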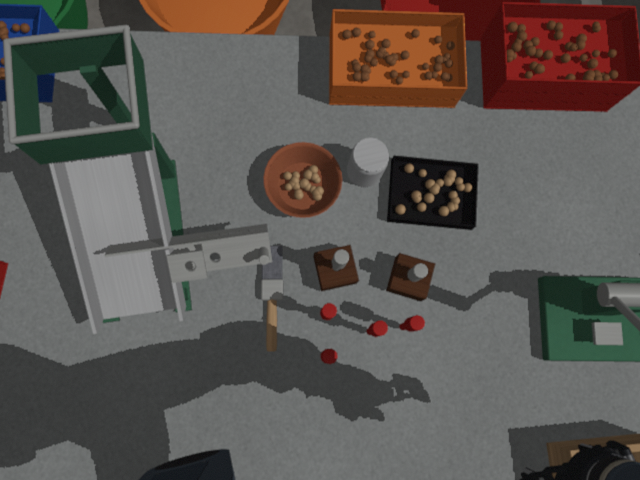

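```bash
cat > h.py <<'E'
import numpy as np,cv2
from scipy.spatial.transform import Rotation as R
from cell import ctrl
I={c:ctrl.camera_info(c) for c in("scene","top")}
def K(c):
    i=I[c];return np.array([[i["fx"],0,i["cx"]],[0,i["fy"],i["cy"]],[0,0,1.]])
def P(c):
    i=I[c];return K(c)@np.c_[R.from_rotvec(i["rvec"]).as_matrix(),i["tvec"]]
def proj(c,X):
    x=P(c)@np.append(X,1);return x[:2]/x[2]
def tri(a,b): # scene px, top px
    X=cv2.triangulatePoints(P("scene"),P("top"),np.array(a,float).reshape(2,1),np.array(b,float).reshape(2,1))[:,0]
    X=X[:3]/X[3]
    return X,np.linalg.norm(proj("scene",X)-a),np.linalg.norm(proj("top",X)-b)
def atz(c,p,z):
    M=P(c);H=np.c_[M[:,0],M[:,1],M[:,2]*z+M[:,3]];x=np.linalg.solve(H,[*p,1]);return x[:2]/x[2]
def crop(src,box,f,out):
    im=cv2.imread(src);l,t,r,b=box;cv2.imwrite(out,cv2.resize(im[t:b,l:r],None,fx=f,fy=f,interpolation=cv2.INTER_CUBIC))
E
python3 - <<'E'
from h import *
S=np.array([640,480])
for n,a,b in [("pin_hole",(.5152,.396),(.2934,.5587)),("gate",(.4806,.4248),(.4145,.5471)),("lower",(.5342,.4313),(.3034,.534)),("chute",(.5161,.4946),(.3123,.5833)),("longpin",(.4375,.6),(.53,.5633))]:
    print(n,tri(np.array(a)*S,np.array(b)*S))
crop("pics/scene0.png",(280,130,440,250),5,"pics/s0c.png")
crop("pics/top0.png",(150,200,310,320),5,"pics/t0c.png")
crop("pics/scene0.png",(170,200,330,320),5,"pics/s0p.png")
E
```

```text
pin_hole (array([0.48764314, 0.07847806, 0.12917022]), np.float64(0.1462966833986191), np.float64(0.12228387500132805))
gate (array([ 0.49646309, -0.0538448 ,  0.16283269]), np.float64(1.6277443358943484), np.float64(1.2490976258831854))
lower (array([0.51675029, 0.07599018, 0.09198195]), np.float64(1.676264569687064), np.float64(1.361071872324655))
chute (array([ 0.48695959,  0.07876858, -0.00565069]), np.float64(1.881944532600325), np.float64(1.498633707374126))
longpin (array([ 0.5036634 , -0.18700707,  0.03942452]), np.float64(2.1104018590804565), np.float64(1.3982061925087366))
```

View pics/s0c.png

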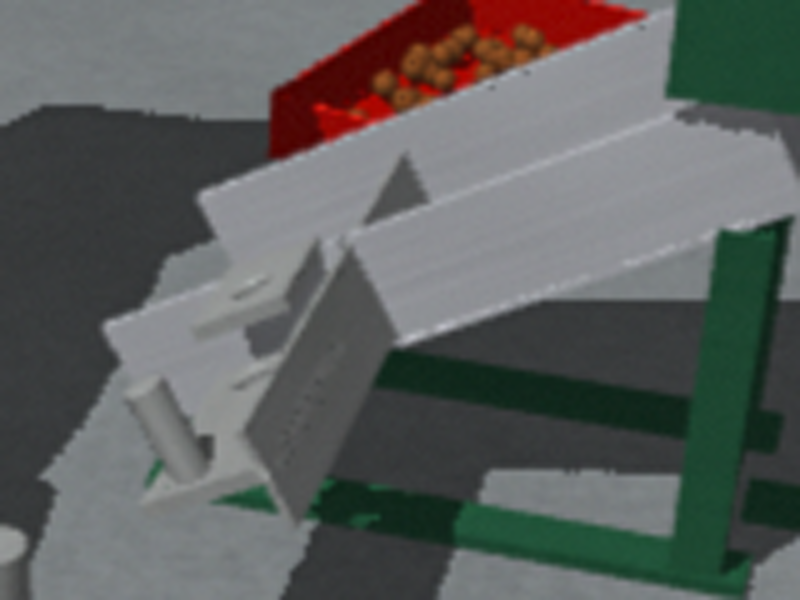

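View pics/t0c.png

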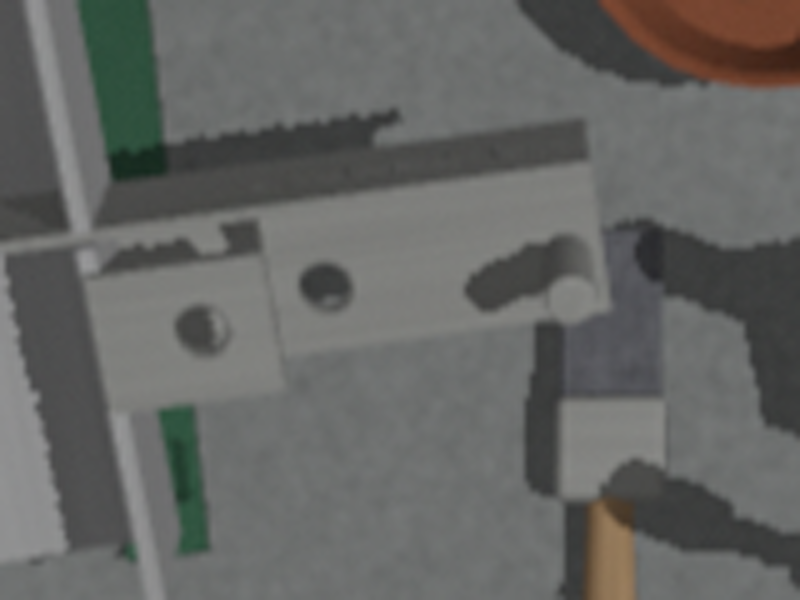

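View pics/s0p.png

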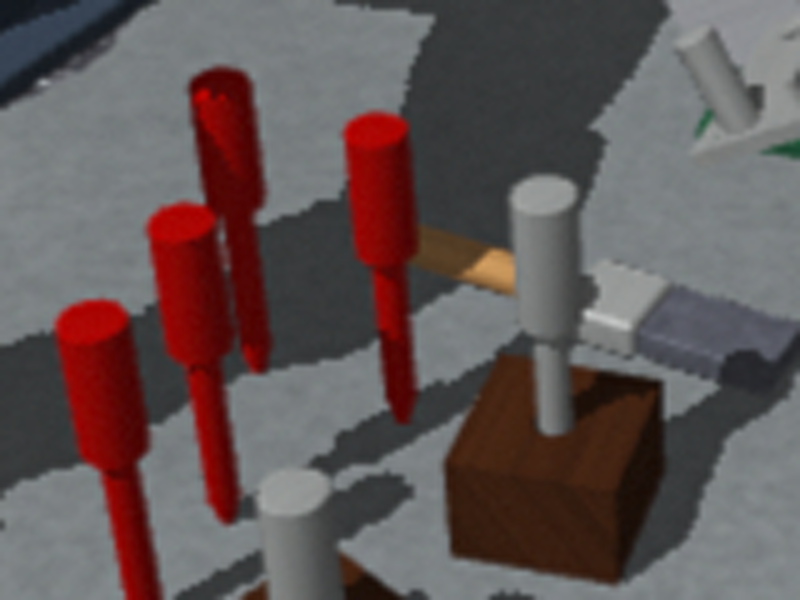

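```bash
cat >> h.py <<'E'
def c5(p,off): return (np.array(p,float)+.5)/5-.5+np.array(off)
E
python3 - <<'E'
from h import *
so=(280,130);to=(150,200)
print("hole",tri(c5((252,288),so),c5((203,330),to)))
print("post",tri(c5((147,386),so),c5((573,298),to)))
# ear corners at ear heights
for z in(.1,.13,.14,.15): print(z,atz("top",c5((203,330),to),z),atz("scene",c5((252,288),so),z))
a=atz("top",c5((113,412),to),.128);b=atz("top",c5((283,386),to),.128);d=b-a;print("near edge",a,b,np.linalg.norm(d),np.degrees(np.arctan2(d[0],-d[1])))
a=atz("top",c5((88,278),to),.153);b=atz("top",c5((262,250),to),.153);d=b-a;print("far edge",a,b,np.linalg.norm(d),np.degrees(np.arctan2(d[0],-d[1])))
a=atz("top",c5((285,355),to),.105);b=atz("top",c5((608,308),to),.105);d=b-a;print("tongue",np.linalg.norm(d),np.degrees(np.arctan2(d[0],-d[1])))
print("long top scene",atz("scene",c5((545,193),(170,200)),.16))
crop("pics/top0.png",(300,220,460,340),5,"pics/t0p.png")
E
```

```text
hole (array([0.490644  , 0.07280505, 0.14018438]), np.float64(0.07204790393912736), np.float64(0.06017932956945078))
post (array([ 0.50178412, -0.05248051,  0.15716372]), np.float64(0.42972505184342785), np.float64(0.3279684608868351))
0.1 [0.49663722 0.07955669] [0.45903885 0.13934857]
0.13 [0.49222883 0.07455744] [0.48255129 0.08956441]
0.14 [0.49075936 0.07289103] [0.49038877 0.0729697 ]
0.15 [0.48928989 0.07122461] [0.49822625 0.05637498]
near edge [0.46374406 0.10394165] [0.47367171 0.04669874] 0.0580974172760316 9.83895539658554
far edge [0.50576404 0.10996316] [0.51640514 0.05237066] 0.05856729958796281 10.468213801694832
tongue 0.11415141923096264 9.450705822444613
long top scene [ 0.50802947 -0.18245715]
```

View pics/t0p.png

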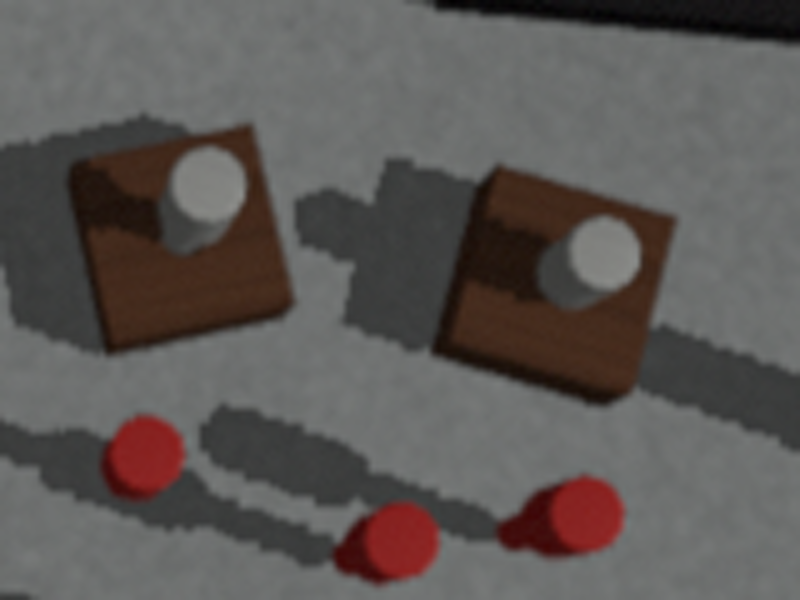

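```bash
cat >> h.py <<'E'
psi=np.radians(10); U=np.array([np.cos(psi),np.sin(psi),0]); Y=np.array([-np.sin(psi),np.cos(psi),0]); Z=np.array([-.5*U[0],-.5*U[1],np.cos(np.pi/6)])
H=np.array([.4906,.0728,.140])
def dp(T,s=None):
    s=s or ctrl.state(); M=R.from_rotvec(s["orientation"]).as_matrix(); return M.T@(np.array(T)-s["ee_pos"])
def yaws(s=None):
    s=s or ctrl.state(); M=R.from_rotvec(s["orientation"]).as_matrix()
    t=M.T@Y; a=np.arctan2(t[1],t[0]); return a, (a+np.pi/2)%np.pi-np.pi/2
E
python3 - <<'E'
from h import *
s=ctrl.state();M=R.from_rotvec(s["orientation"]).as_matrix();print(M.round(3),yaws(),s["joint_pos"].round(2))
print("above",dp([.5156,-.0885,.255]).round(4))
print("long pin top", atz("top",c5((209,185),(300,220)),.16),"short",atz("top",c5((604,254),(300,220)),.12),"red",atz("top",c5((145,455),(300,220)),.16))
print(tri(c5((545,193),(170,200)),c5((209,185),(300,220))))
E
```

```text
[[ 0.369 -0.929 -0.   ]
 [-0.929 -0.369 -0.   ]
 [ 0.     0.    -1.   ]] (np.float64(-2.9382727916801126), np.float64(0.20331986190968054)) [-1.32  0.05  0.1   1.62 -0.    1.44]
above [-0.2525 -0.4466  0.0013]
long pin top [ 0.50769048 -0.18236027] short [ 0.49248901 -0.32434322] red [ 0.41691125 -0.16143794]
(array([ 0.50778905, -0.18232775,  0.15981822]), np.float64(0.07210647573056751), np.float64(0.04946033618856337))
```

Request:
arm_command(dp=[[-0.2525,-0.4466,0],[-0.2525,-0.4466,0],[-0.2525,-0.4466,0],[-0.2525,-0.4466,0],[-0.2525,-0.4466,0]], yaw=[0.203,0.203,0.203,0.203,0.203], hand=[0,0,0,0,0])

```text
time_s: 1.32
ee_pos: [0.3889, -0.2456, 0.2566]
orientation: [2.406, -2.02, 0.002]
ft_force: [0.3, -1.0, 0.4]
width: -0.0002
```

```bash
python3 - <<'E'
from h import *
print(ctrl.state()["ee_pos"],dp([.5156,-.0885,.255]).round(4),yaws())
E
```

```text
[ 0.38889139 -0.24564911  0.25661849] [-0.1328 -0.1521  0.0016] (np.float64(3.141446344382316), np.float64(-0.00014630920747649157))
```

Request:
arm_command(dp=[[-0.1328,-0.1521,0],[-0.1328,-0.1521,0],[-0.1328,-0.1521,0],[-0.1328,-0.1521,0.03],[-0.1328,-0.1521,0.06]], yaw=[0,0,0,0,0], hand=[0,0,0,0,0])

```text
time_s: 1.95
ee_pos: [0.517, -0.0869, 0.1962]
orientation: [-2.409, 2.015, -0.004]
ft_force: [0.0, -0.7, -0.5]
width: 0.0002
```

```bash
python3 - <<'E'
from h import *
for c in("scene","top"):
    cv2.imwrite(f"pics/{c}1.png",ctrl.camera(c)[:,:,::-1])
crop("pics/scene1.png",(250,120,410,240),5,"pics/s1c.png")
print(ctrl.state()["ee_pos"],dp([.5156,-.0885,.162]).round(4),yaws())
E
```

```text
[ 0.51352872 -0.08720265  0.19242736] [ 0.0017 -0.002   0.0304] (np.float64(-3.1404384197028734), np.float64(0.0011542338869197089))
```

View pics/s1c.png

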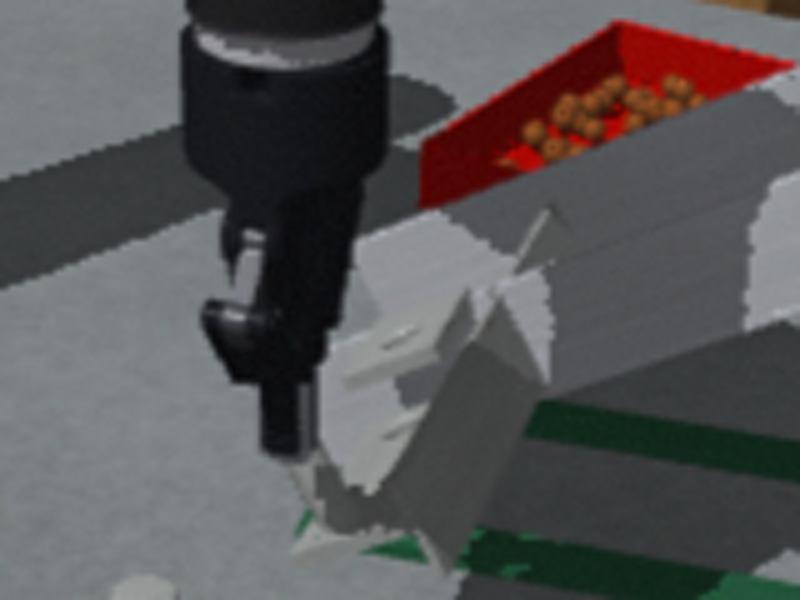

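The closed fingers stand at about scene pixel (308, 205), on the -y side of the post and hiding it. I'll go down and push along tool -x.

Request:
arm_command(dp=[[0.0015,-0.002,0.02],[0.0015,-0.002,0.03],[-0.01,-0.002,0.03],[-0.02,-0.002,0.03],[-0.03,-0.002,0.03]], yaw=[0,0,0,0,0], hand=[0,0,0,0,0])

```text
time_s: 2.68
ee_pos: [0.5104, -0.0573, 0.1635]
orientation: [2.405, -2.016, -0.005]
ft_force: [0.4, -2.8, -0.8]
width: -0.0001
```

Request:
arm_command(dp=[[-0.005,0,0],[-0.01,0,0],[-0.015,0,0],[-0.018,0,0],[-0.02,0,0]], yaw=[0,0,0,0,0], hand=[0,0,0,0,0])

```text
time_s: 3.3
ee_pos: [0.5072, -0.0376, 0.1638]
orientation: [2.405, -2.016, -0.004]
ft_force: [0.2, -3.1, 0.3]
width: -0.0001
```

```bash
python3 - <<'E'
from h import *
s=ctrl.state(); print(s["ee_pos"],s["ft_force"],((s["ee_pos"]-H)@Y), ((s["ee_pos"]-H)@U))
for c in("scene","top"):
    cv2.imwrite(f"pics/{c}2.png",ctrl.camera(c)[:,:,::-1])
crop("pics/scene2.png",(250,120,410,240),5,"pics/s2c.png")
E
```

```text
[ 0.5071733  -0.03756244  0.16378881] [ 0.24650696 -3.09623348  0.34512   ] -0.11156371228166484 -0.00284272392985487
```

View pics/s2c.png

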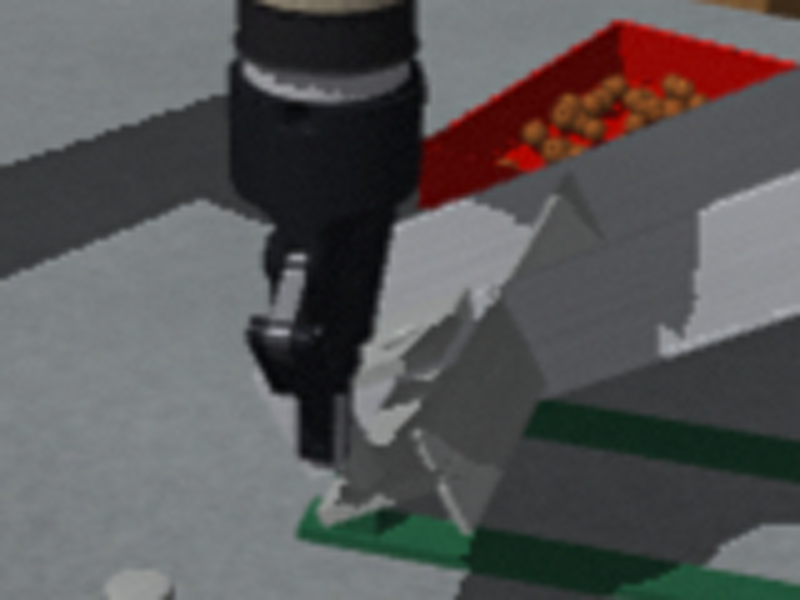

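Request:
arm_command(dp=[[-0.003,0,0],[-0.006,0,0],[-0.008,0,0],[-0.01,0,0],[-0.012,0,0]], yaw=[0,0,0,0,0], hand=[0,0,0,0,0])

```text
time_s: 4.03
ee_pos: [0.5062, -0.0315, 0.1641]
orientation: [2.395, -2.013, 0.013]
ft_force: [2.5, -18.8, -2.8]
width: -0.0001
```

Request:
arm_command(dp=[[-0.006,0,0],[0.01,0,0],[0.03,0,0],[0.04,0,-0.05],[0.04,0,-0.1]], yaw=[0,0,0,0,0], hand=[0,0,0,0,0])

```text
time_s: 4.65
ee_pos: [0.5126, -0.07, 0.2643]
orientation: [2.393, -2.014, 0.007]
ft_force: [1.0, 0.8, 0.2]
width: -0.0002
```

```bash
python3 - <<'E'
from h import *
s=ctrl.state(); 
for c in("scene","top"):
    cv2.imwrite(f"pics/{c}3.png",ctrl.camera(c)[:,:,::-1])
crop("pics/scene3.png",(280,130,440,250),5,"pics/s3c.png")
crop("pics/top3.png",(150,200,310,320),5,"pics/t3c.png")
print(s["ee_pos"],s["ft_force"],dp([.508,-.1824,.265]),yaws())
E
```

```text
[ 0.51262141 -0.07004308  0.26434793] [0.97386704 0.77270454 0.22641549] [0.10884966 0.02704147 0.00822648] (np.float64(3.1391425447050296), np.float64(-0.002450108884763935))
```

View pics/s3c.png

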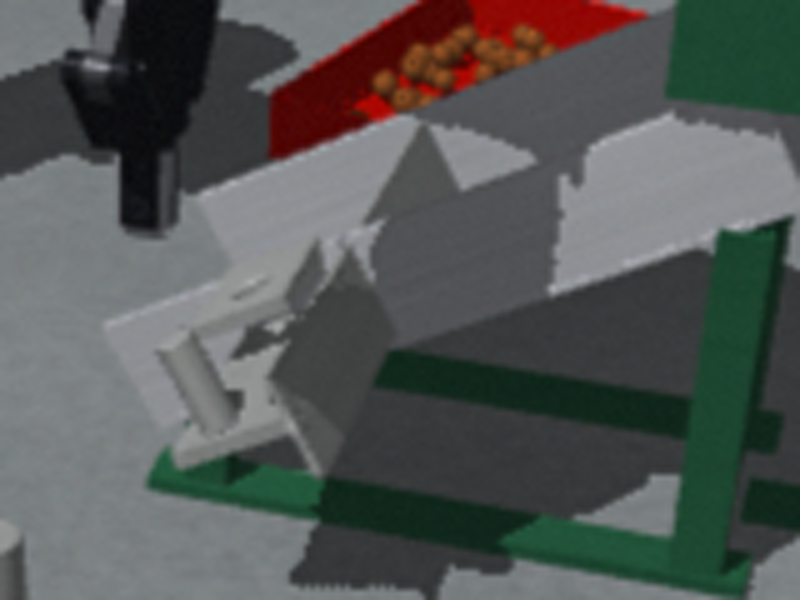

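View pics/t3c.png

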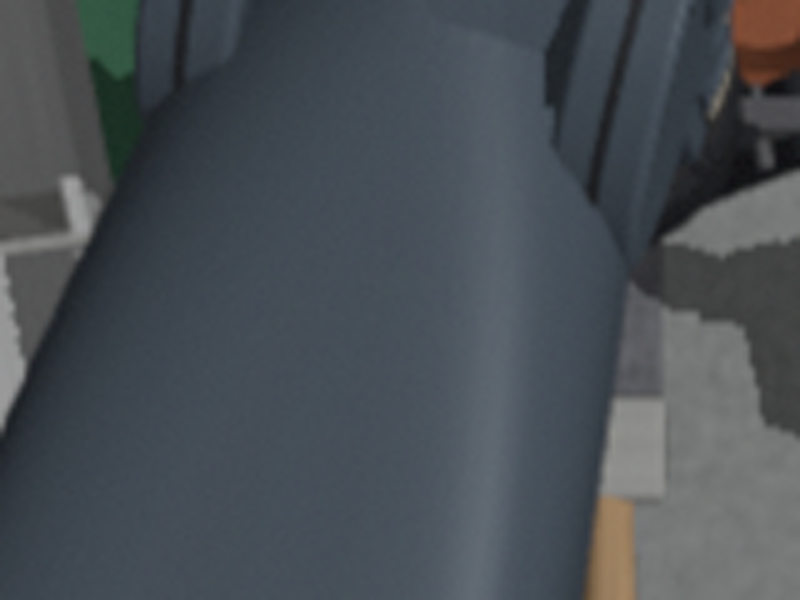

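Request:
arm_command(dp=[[0.055,0.013,0],[0.109,0.027,0],[0.109,0.027,0],[0.109,0.027,0],[0.109,0.027,0]], yaw=[0,0,0,0,0], hand=[100,100,100,100,100])

```text
time_s: 5.38
ee_pos: [0.508, -0.1812, 0.2729]
orientation: [2.4, -2.016, 0.026]
ft_force: [-0.9, 1.2, -0.4]
width: 0.0851
```

```bash
python3 - <<'E'
from h import *
x=proj("scene",[.4955,-.0126,.1573]);print("exp post crop",(x-[280,130])*5)
for c in("scene","top"):
    cv2.imwrite(f"pics/{c}4.png",ctrl.camera(c)[:,:,::-1])
crop("pics/top4.png",(150,200,310,320),5,"pics/t4c.png")
s=ctrl.state();print(s["ee_pos"],s["width"],dp([.508,-.1824,.141]),yaws())
E
```

```text
exp post crop [173.904204   338.04886908]
[ 0.50813734 -0.18119139  0.27314168] 0.08519463533979689 [-0.00112181  0.00109247  0.132138  ] (np.float64(3.1410443496904623), np.float64(-0.0005483038993308043))
```

View pics/scene4.png

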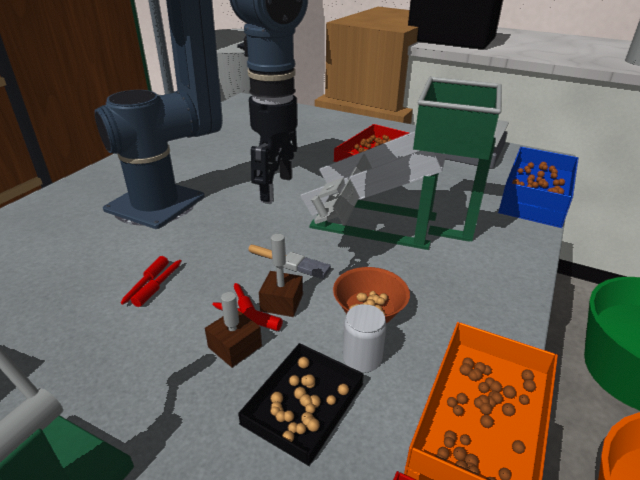

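View pics/t4c.png

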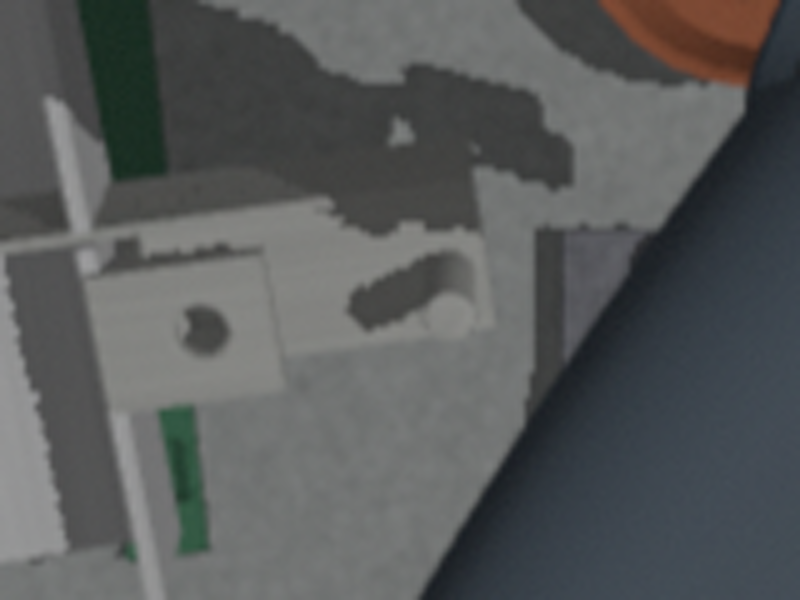

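```bash
python3 - <<'E'
from h import *
r=tri(c5((178,343),(280,130)),c5((452,318),(150,200)));print(r,(r[0]-H)@Y)
import cv2
a=cv2.imread("pics/scene1.png");cv2.imwrite("pics/s1s.png",a[120:440,100:420])
E
```

```text
(array([ 0.49478581, -0.01195566,  0.15505167]), np.float64(0.5916865768979878), np.float64(0.4671717173987468)) -0.0841948883799611
```

View pics/s1s.png

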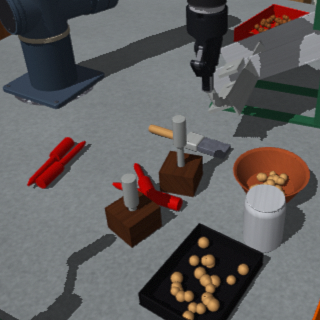

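The post is 84 mm from the hole along -y, so the gate is home. The red look-alikes stood free on their tips and had already fallen by t≈2 s; the fingers passed about 70 mm above them. The long pin is still upright at scene pixel (279, 250). Next is the grasp.

Request:
arm_command(dp=[[-0.001,0.001,0.05],[-0.001,0.001,0.1],[-0.001,0.001,0.132],[-0.001,0.001,0.132],[-0.001,0.001,0.132]], yaw=[0,0,0,0,0], hand=[100,100,100,100,100])

```text
time_s: 6.1
ee_pos: [0.509, -0.1824, 0.1429]
orientation: [2.402, -2.015, 0.03]
ft_force: [0.1, -0.1, -0.7]
width: 0.0853
```

```bash
python3 - <<'E'
from h import *
for c in("scene","top"):
    cv2.imwrite(f"pics/{c}5.png",ctrl.camera(c)[:,:,::-1])
crop("pics/scene5.png",(200,180,360,300),5,"pics/s5c.png")
s=ctrl.state();print(s["ee_pos"],s["width"],s["ft_force"],dp([.508,-.1824,.141]),yaws())
E
```

```text
[ 0.50967808 -0.18293308  0.14387916] 0.08507855423943407 [-0.31547918  0.02244718  0.12614614] [-0.00087377  0.00158693  0.00284744] (np.float64(-3.141522512545181), np.float64(7.014104461200432e-05))
```

View pics/s5c.png

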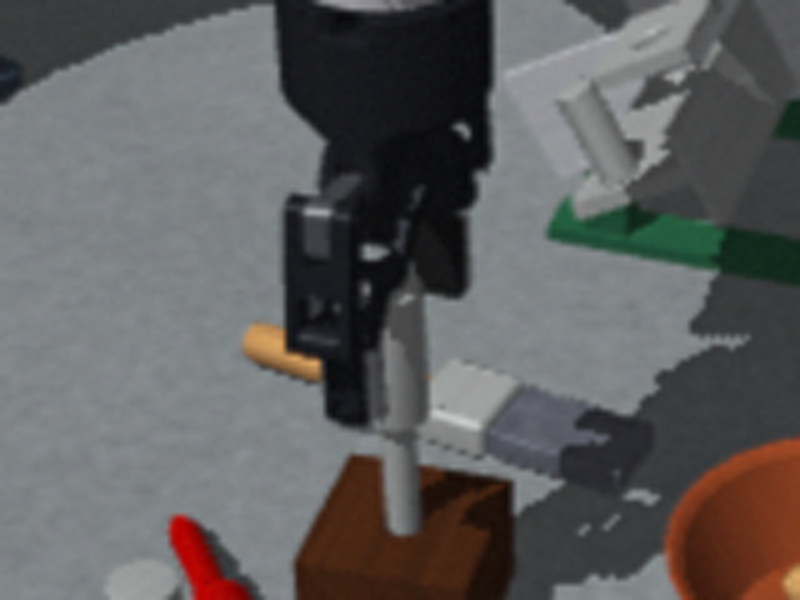

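The open fingers straddle the pin's head at crop (405, 360), with the shank in its block. I'll close now.

Request:
arm_command(dp=[[0,0.0015,0.003],[0,0.0015,0.003],[0,0.0015,0.003],[0,0.0015,0.003],[0,0.0015,0.003]], yaw=[0,0,0,0,0], hand=[0,0,0,0,0], newtons=30)

```text
time_s: 6.82
ee_pos: [0.5084, -0.183, 0.1412]
orientation: [2.403, -2.016, 0.034]
ft_force: [0.2, 0.7, 2.7]
width: 0.0255
```

Request:
arm_command(dp=[[0,0,-0.005],[0,0,-0.015],[0,0,-0.025],[0,0,-0.028],[0,0,-0.028]], yaw=[0,0,0,0,0], hand=[0,0,0,0,0], newtons=30)

```text
time_s: 7.45
ee_pos: [0.5082, -0.1827, 0.1698]
orientation: [2.403, -2.016, 0.035]
ft_force: [-0.3, 0.2, -3.7]
width: 0.025
```

```bash
python3 - <<'E'
from h import *
for c in("scene","top"):
    cv2.imwrite(f"pics/{c}6.png",ctrl.camera(c)[:,:,::-1])
crop("pics/scene6.png",(200,180,360,300),5,"pics/s6c.png")
s=ctrl.state();print(s["ee_pos"],s["width"],s["ft_force"],s["torque"],yaws())
M=R.from_rotvec(s["orientation"]).as_matrix();print(M.round(3))
E
```

```text
[ 0.50782478 -0.18246005  0.16898046] 0.02536678823164026 [ 0.56120807 -0.10719833 -2.75542182] [-0.00425932 -0.01096552 -0.00061803] (np.float64(-3.141455369328358), np.float64(0.00013728426143533312))
[[ 0.174 -0.985  0.013]
 [-0.985 -0.174 -0.017]
 [ 0.019 -0.01  -1.   ]]
```

View pics/s6c.png

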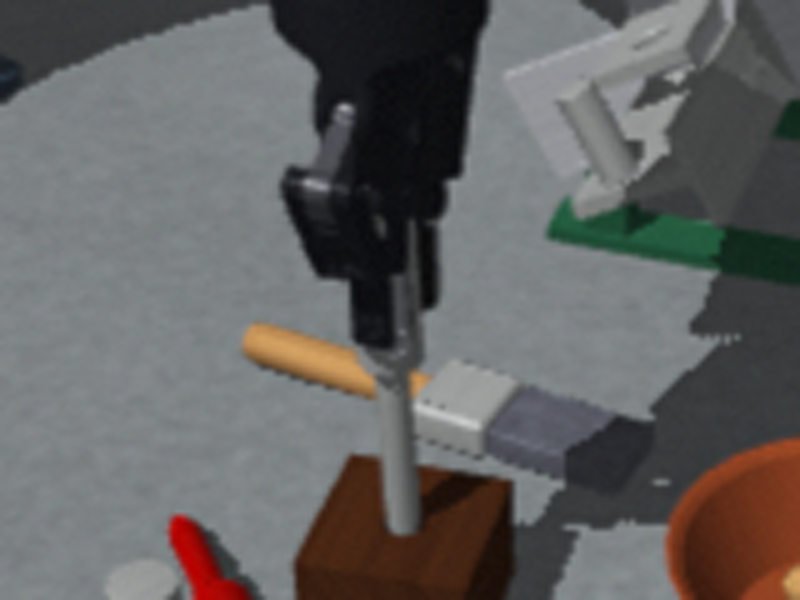

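The pin is up 28 mm with its tip still in the block mouth. Now I'll tilt it in the grip by swinging the head toward the robot (tool +y) against the block rim.

Request:
arm_command(dp=[[0,0.007,0],[0,0.013,0.0005],[0,0.02,0.0015],[0,0.026,0.0025],[0,0.031,0.0035]], yaw=[0,0,0,0,0], hand=[0,0,0,0,0], newtons=22)

```text
time_s: 8.18
ee_pos: [0.4771, -0.1879, 0.1657]
orientation: [2.403, -2.016, 0.034]
ft_force: [1.5, 2.4, 1.9]
width: 0.0256
```

```bash
python3 - <<'E'
from h import *
for c in("scene",):
    cv2.imwrite(f"pics/{c}7.png",ctrl.camera(c)[:,:,::-1])
crop("pics/scene7.png",(200,180,360,300),5,"pics/s7c.png")
s=ctrl.state();print(s["ee_pos"],s["width"],s["ft_force"],s["torque"],yaws())
M=R.from_rotvec(s["orientation"]).as_matrix();print(M.round(3))
E
```

```text
[ 0.47639835 -0.18799662  0.16540211] 0.025325605049826106 [0.3785327  2.21792829 1.82487523] [ 0.82794035 -0.53426044  0.05110761] (np.float64(3.141488240419324), np.float64(-0.00010441317046883114))
[[ 0.173 -0.985  0.012]
 [-0.985 -0.174 -0.018]
 [ 0.019 -0.009 -1.   ]]
```

View pics/s7c.png

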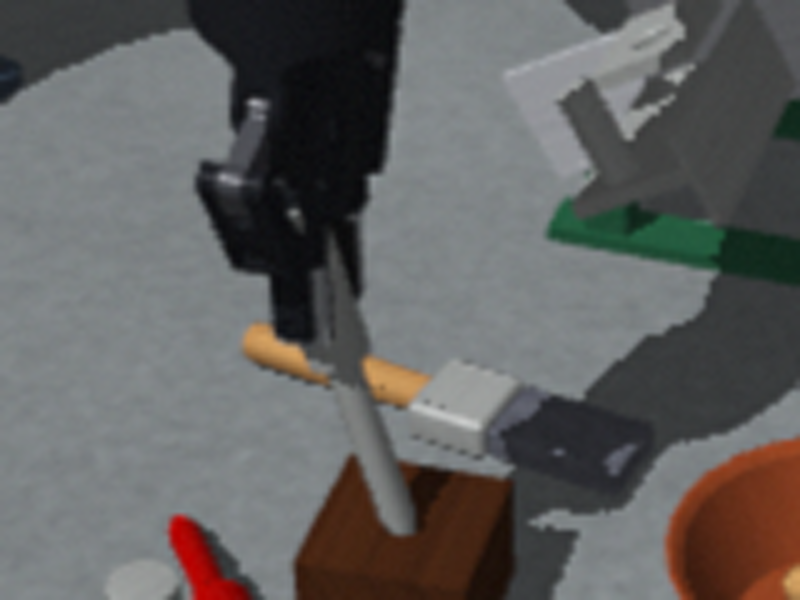

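It rotates in the grip with little force, so I'll continue.

Request:
arm_command(dp=[[0,0.006,0.001],[0,0.012,0.0025],[0,0.018,0.005],[0,0.024,0.007],[0,0.029,0.009]], yaw=[0,0,0,0,0], hand=[0,0,0,0,0], newtons=22)

```text
time_s: 8.85
ee_pos: [0.4475, -0.1933, 0.1558]
orientation: [2.402, -2.016, 0.032]
ft_force: [2.1, 1.8, -1.1]
width: 0.0252
```

```bash
python3 - <<'E'
from h import *
for c in("scene",):
    cv2.imwrite(f"pics/{c}8.png",ctrl.camera(c)[:,:,::-1])
crop("pics/scene8.png",(200,180,360,300),5,"pics/s8c.png")
s=ctrl.state();print(s["ee_pos"],s["width"],s["ft_force"],s["torque"],yaws())
M=R.from_rotvec(s["orientation"]).as_matrix();print(M.round(3))
E
```

```text
[ 0.4467778  -0.19336572  0.15551602] 0.025440742452466917 [ 1.1710523   1.96348895 -0.411883  ] [ 0.58462897 -0.65725462  0.07937862] (np.float64(3.1410752074440116), np.float64(-0.0005174461457819746))
[[ 0.173 -0.985  0.011]
 [-0.985 -0.173 -0.018]
 [ 0.019 -0.007 -1.   ]]
```

View pics/s8c.png

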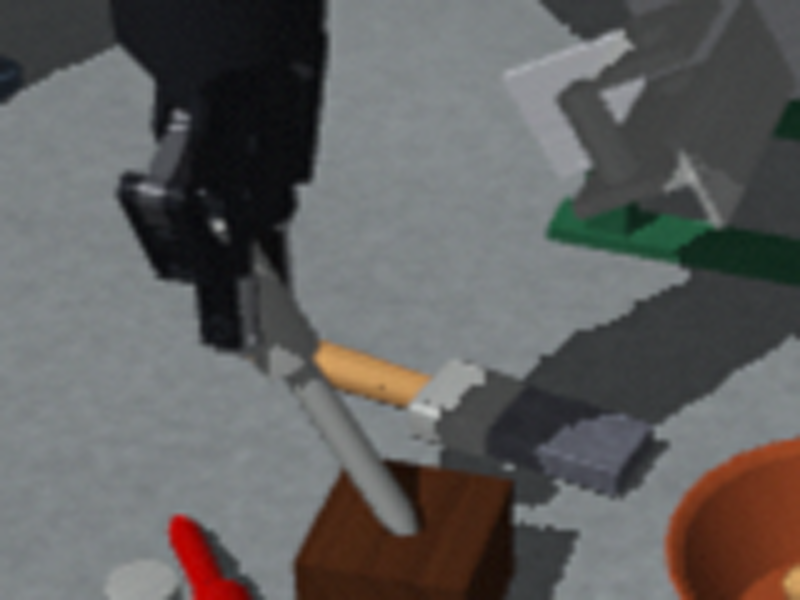

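Request:
arm_command(dp=[[0,0,0],[0,0.004,-0.007],[0,0.01,-0.03],[0,0.01,-0.07],[0,0.01,-0.11]], yaw=[0,0,0,0,0], hand=[0,0,0,0,0], newtons=60)

```text
time_s: 9.52
ee_pos: [0.4337, -0.1938, 0.2659]
orientation: [2.396, -2.014, 0.026]
ft_force: [0.4, -1.6, -2.7]
width: 0.0248
```

Request:
arm_command(dp=[[0,0,0],[0,0,0]], yaw=[0,0], hand=[0,0])

```text
time_s: 9.78
ee_pos: [0.4327, -0.1941, 0.2647]
orientation: [2.394, -2.013, 0.023]
ft_force: [-0.3, -0.2, -2.9]
width: 0.0246
```

```bash
python3 - <<'E'
from h import *
for c in("scene","top"):
    cv2.imwrite(f"pics/{c}9.png",ctrl.camera(c)[:,:,::-1])
crop("pics/scene9.png",(200,130,360,250),5,"pics/s9c.png")
crop("pics/top9.png",(250,200,410,320),5,"pics/t9c.png")
s=ctrl.state();print(s["time_s"],s["ee_pos"],s["width"],s["ft_force"],s["torque"],yaws())
g=s["ee_pos"]-[0,0,.006]
for th in(25,30,35):
    a=np.radians(th);ax=-U*np.sin(a)+np.array([0,0,np.cos(a)])
    for d in (125,35): print(th,d,(proj("scene",g-ax*d/1e3)-[200,130])*5,(proj("top",g-ax*d/1e3)-[250,200])*5)
E
```

```text
9.875 [ 0.43254457 -0.19354932  0.26358094] 0.024912471627158646 [-0.05791804 -0.10015652 -2.87562912] [ 0.02851715 -0.01871258 -0.01932976] (np.float64(3.139666835752809), np.float64(-0.0019258178369838674))
25 125 [338.73411294 561.15778981] [458.78079286 357.74303078]
25 35 [229.30040207 358.91265584] [502.0505896  441.08299429]
30 125 [361.96354082 554.76636525] [455.1907886  327.72866726]
30 35 [235.8833391  356.71807319] [500.99531352 431.99964807]
35 125 [384.17783854 546.27397804] [452.02142323 298.51817479]
35 35 [242.10009621 353.90537619] [500.08573892 423.23367203]
```

View pics/s9c.png

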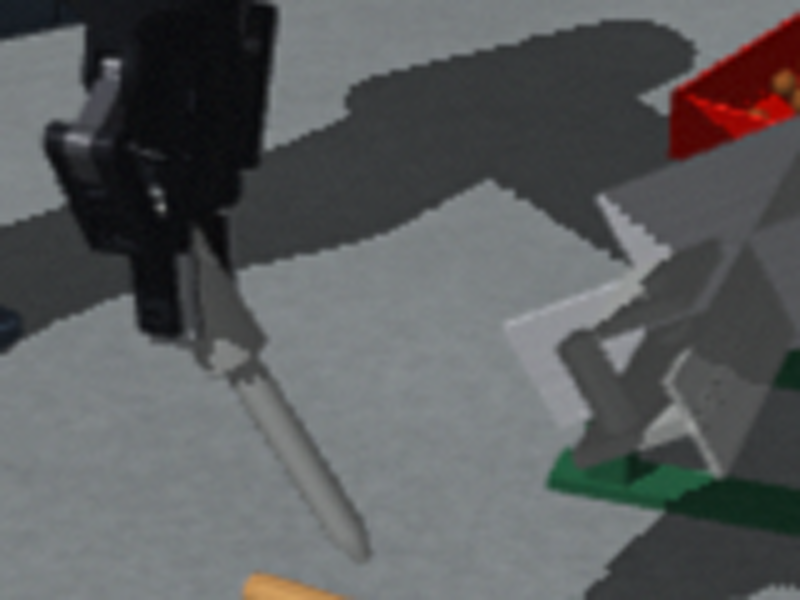

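View pics/t9c.png

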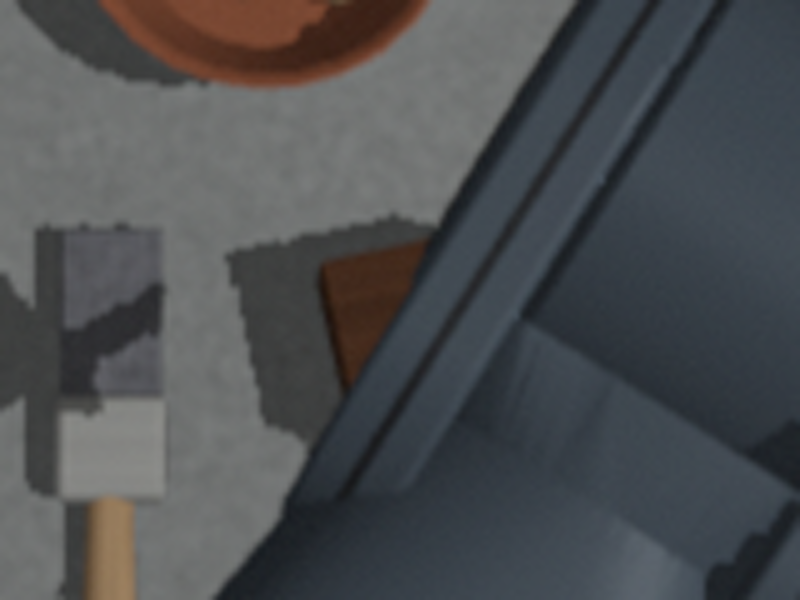

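```bash
cat >> h.py <<'E'
def tipinfo(th=30,L=.1255,s=None):
    s=s or ctrl.state();M=R.from_rotvec(s["orientation"]).as_matrix();a=np.radians(th)
    ax=M@np.array([0,np.sin(a),-np.cos(a)]); g=s["ee_pos"]+M[:,2]*.006
    return ax,g-ax*L,M,s
def togo(depth,lat=(0,0),th=30,L=.1255,H=H):  # tip to H+Z*depth + lat (U',Y)
    ax,t,M,s=tipinfo(th,L); X=np.cross(Y,Z)
    T=H+Z*depth+X*lat[0]+Y*lat[1]
    d=T-t; e=t-H
    print("ax",ax.round(3),"Z",Z.round(3),"tip in hole frame x,y,z mm",(1e3*np.array([e@X,e@Y,e@Z])).round(1))
    print("dp",(M.T@d).round(4)); return M.T@d
E
python3 - <<'E'
from h import *
ax,t,M,s=tipinfo();print(t,(proj("scene",t)-[200,130])*5,M.round(3))
togo(.03)
E
```

```text
[ 0.49449709 -0.18482798  0.14879284] [359.9545244  559.09842914] [[ 0.172 -0.985  0.001]
 [-0.985 -0.172 -0.018]
 [ 0.018  0.002 -1.   ]]
ax [-0.494 -0.07   0.867] Z [-0.492 -0.087  0.866] tip in hole frame x,y,z mm [ -31.  -254.4   28.1]
dp [-0.2541 -0.0254 -0.0218]
```

Request:
arm_command(dp=[[0,0,-0.05],[-0.05,0,-0.06],[-0.1,-0.01,-0.06],[-0.15,-0.02,-0.06],[-0.2,-0.025,-0.06]], yaw=[0,0,0,0,0], hand=[0,0,0,0,0])

```text
time_s: 10.5
ee_pos: [0.422, 0.0102, 0.3179]
orientation: [2.393, -2.012, 0.016]
ft_force: [-0.0, 0.4, -2.4]
width: 0.0246
```

```bash
python3 - <<'E'
from h import *
togo(.03);print(yaws())
E
```

```text
ax [-0.491 -0.07   0.868] Z [-0.492 -0.087  0.866] tip in hole frame x,y,z mm [ 17.3 -51.9  62.7]
dp [-0.0525 -0.0014  0.036 ]
(np.float64(3.139238856359744), np.float64(-0.002353797230048471))
```

Request:
arm_command(dp=[[-0.026,0,0],[-0.0525,-0.001,0.01],[-0.0525,-0.001,0.03],[-0.0525,-0.001,0.036],[-0.0525,-0.001,0.036]], yaw=[0,0,0,0,0], hand=[0,0,0,0,0])

```text
time_s: 11.12
ee_pos: [0.4132, 0.0611, 0.2797]
orientation: [2.391, -2.012, 0.012]
ft_force: [-0.3, -0.6, -3.1]
width: 0.0247
```

```bash
python3 - <<'E'
from h import *
for c in("scene","top"):
    cv2.imwrite(f"pics/{c}10.png",ctrl.camera(c)[:,:,::-1])
crop("pics/scene10.png",(260,110,420,230),5,"pics/s10c.png")
crop("pics/top10.png",(130,200,290,320),5,"pics/t10c.png")
togo(.01);print(yaws())
ax,t,M,s=tipinfo()
print((proj("scene",t)-[260,110])*5,(proj("top",t)-[130,200])*5,(proj("scene",H)-[260,110])*5,(proj("top",H)-[130,200])*5)
E
```

```text
ax [-0.491 -0.07   0.868] Z [-0.492 -0.087  0.866] tip in hole frame x,y,z mm [-0.2 -0.4 30.4]
dp [-0.0008 -0.0105  0.0175]
(np.float64(3.1384746342490573), np.float64(-0.003118019340735856))
[318.68056714 330.57362831] [295.66316065 362.10014891] [350.25195605 386.2620093 ] [301.2457246  328.46989094]
```

View pics/s10c.png

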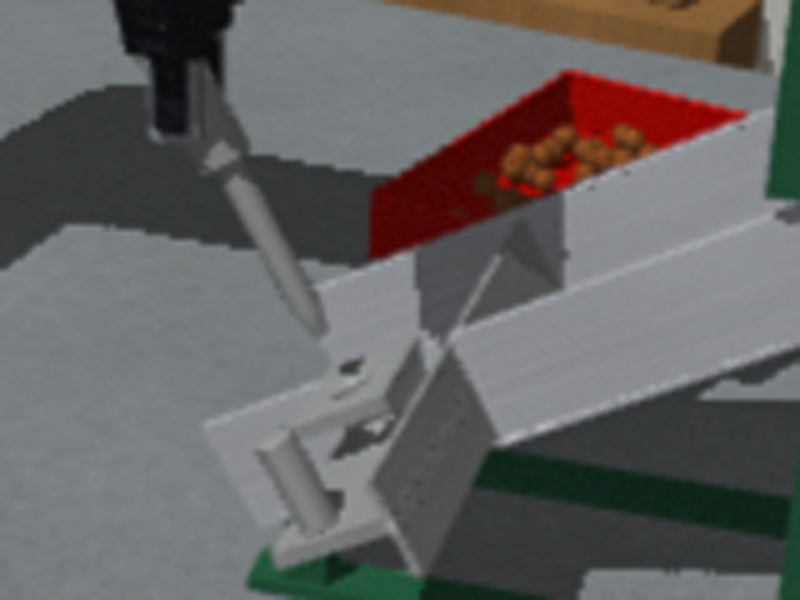

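View pics/t10c.png

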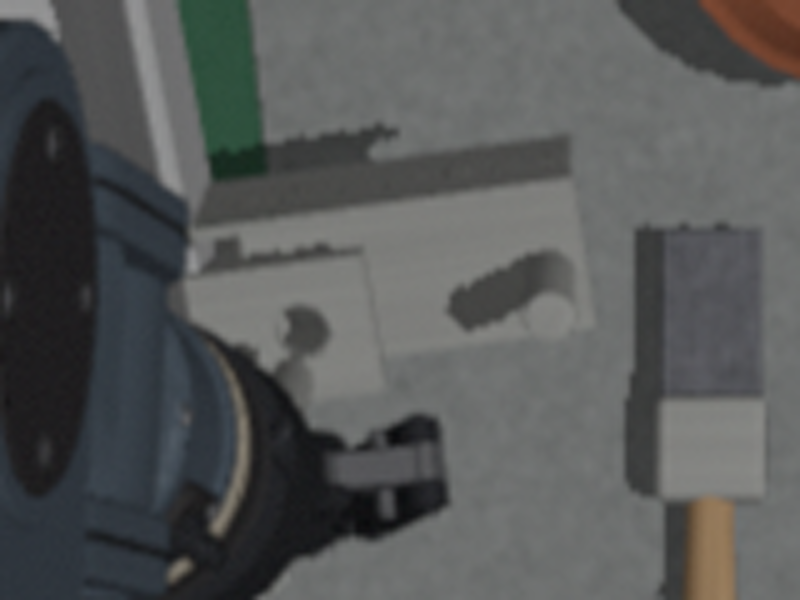

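```bash
python3 - <<'E'
from h import *
crop("pics/scene10.png",(305,165,365,210),13,"pics/s10d.png")
crop("pics/scene3.png",(305,165,365,210),13,"pics/s3d.png")
E
```

```text
(no output)
```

View pics/s10d.png

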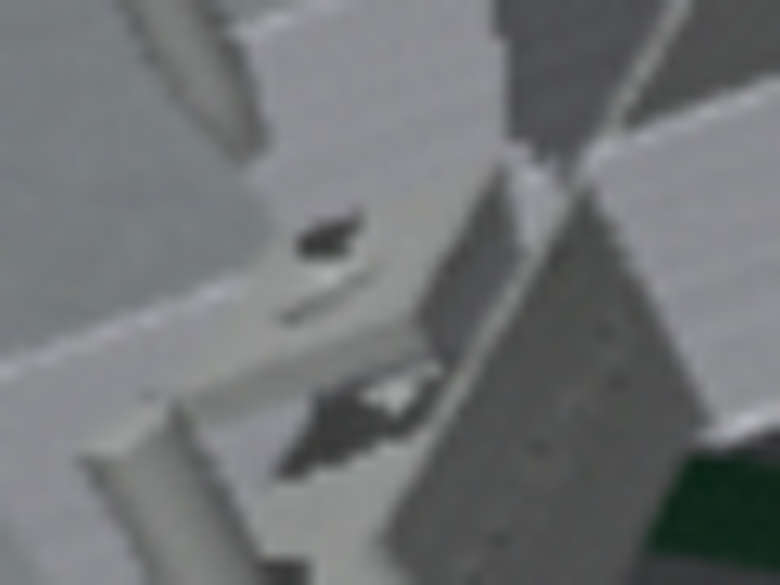

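View pics/s3d.png

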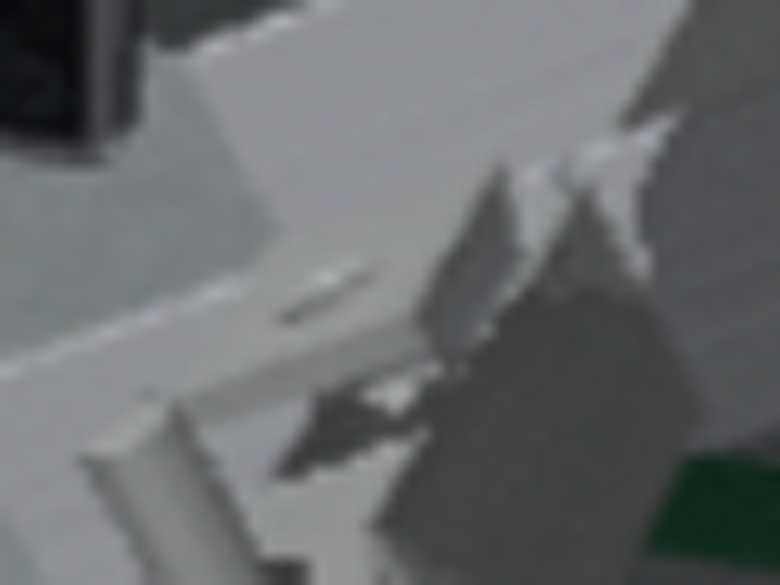

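```bash
python3 - <<'E'
from h import *
togo(-.008)
crop("pics/top10.png",(165,245,225,290),13,"pics/t10d.png")
E
```

```text
ax [-0.491 -0.07   0.868] Z [-0.492 -0.087  0.866] tip in hole frame x,y,z mm [-0.2 -0.4 30.4]
dp [-0.0011 -0.0196  0.033 ]
```

View pics/t10d.png

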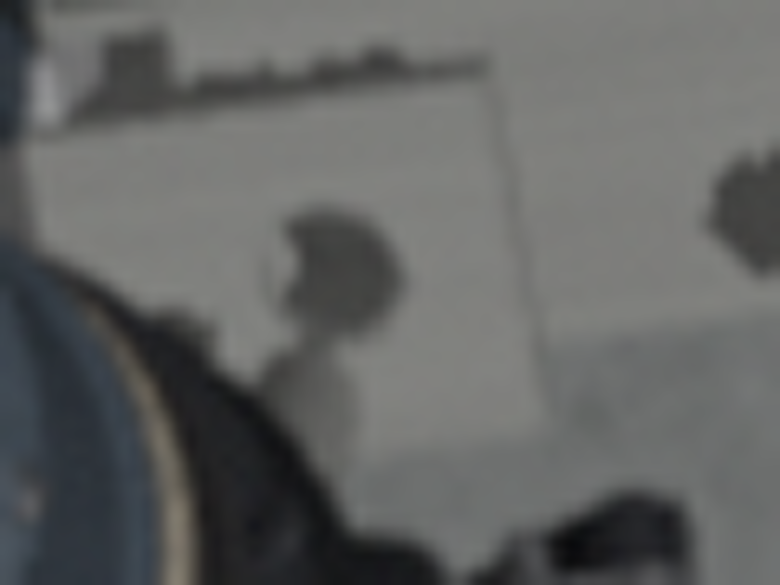

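The tip is at top crop (316, 358), matching the prediction to within 0.3 px, and lines up with the hole at (335, 272). I'll insert along the hole axis.

Request:
arm_command(dp=[[-0.001,-0.005,0.009],[-0.001,-0.01,0.017],[-0.001,-0.015,0.025],[-0.001,-0.0196,0.033],[-0.001,-0.0196,0.033]], yaw=[0,0,0,0,0], hand=[0,0,0,0,0])

```text
time_s: 11.85
ee_pos: [0.4327, 0.0648, 0.2468]
orientation: [2.391, -2.012, 0.013]
ft_force: [-0.0, -0.4, -2.8]
width: 0.0245
```

```bash
python3 - <<'E'
from h import *
for c in("scene","top"):
    cv2.imwrite(f"pics/{c}11.png",ctrl.camera(c)[:,:,::-1])
crop("pics/scene11.png",(270,130,390,220),6,"pics/s11c.png")
togo(-.024)
E
```

```text
ax [-0.49  -0.07   0.869] Z [-0.492 -0.087  0.866] tip in hole frame x,y,z mm [-0.2 -0.1 -8.1]
dp [-0.0003 -0.0082  0.0137]
```

View pics/s11c.png

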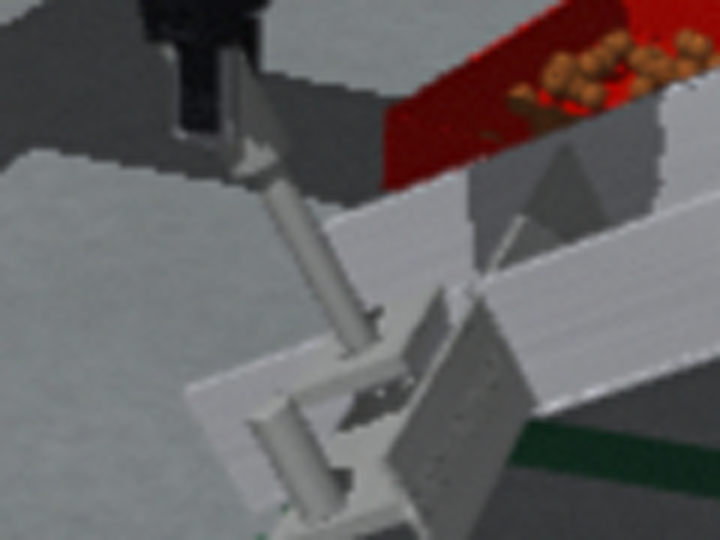

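The tip is inside the upper hole at about crop (360, 345) with no contact force. I'll go on.

Request:
arm_command(dp=[[0,-0.002,0.0035],[0,-0.004,0.007],[0,-0.006,0.0105],[0,-0.008,0.0137],[0,-0.008,0.0137]], yaw=[0,0,0,0,0], hand=[0,0,0,0,0])

```text
time_s: 12.58
ee_pos: [0.4406, 0.0659, 0.2337]
orientation: [2.391, -2.012, 0.014]
ft_force: [-1.0, 0.3, -2.2]
width: 0.0249
```

```bash
python3 - <<'E'
from h import *
togo(-.046);print(ctrl.state()["torque"])
E
```

```text
ax [-0.489 -0.07   0.869] Z [-0.492 -0.087  0.866] tip in hole frame x,y,z mm [ -0.7  -0.2 -24.3]
dp [-0.0006 -0.0116  0.0184]
[ 0.04086915  0.02703091 -0.00163945]
```

Request:
arm_command(dp=[[0,-0.003,0.0045],[0,-0.0055,0.009],[0,-0.0085,0.0135],[-0.0003,-0.0112,0.0184],[-0.0003,-0.0112,0.0184]], yaw=[0,0,0,0,0], hand=[0,0,0,0,0])

```text
time_s: 13.2
ee_pos: [0.4513, 0.0678, 0.2145]
orientation: [2.39, -2.012, 0.012]
ft_force: [0.1, 0.4, -2.7]
width: 0.0247
```

```bash
python3 - <<'E'
from h import *
togo(-.068);print(ctrl.state()["torque"])
cv2.imwrite(f"pics/scene12.png",ctrl.camera("scene")[:,:,::-1])
crop("pics/scene12.png",(270,130,390,220),6,"pics/s12c.png")
E
```

```text
ax [-0.488 -0.07   0.87 ] Z [-0.492 -0.087  0.866] tip in hole frame x,y,z mm [ -1.   -0.2 -46.3]
dp [-0.0006 -0.0119  0.0181]
[ 0.01266634  0.07477481 -0.00452508]
```

View pics/s12c.png

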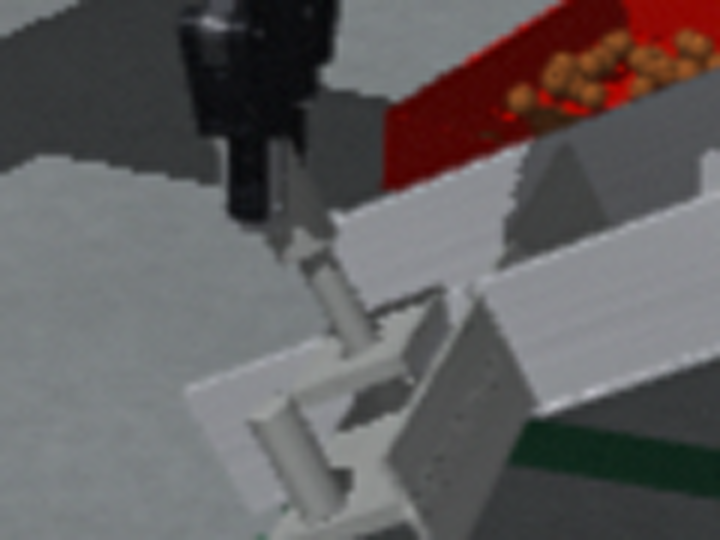

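Request:
arm_command(dp=[[0,-0.003,0.0045],[0,-0.0055,0.009],[0,-0.0085,0.0135],[-0.0003,-0.0115,0.0181],[-0.0003,-0.0115,0.0181]], yaw=[0,0,0,0,0], hand=[0,0,0,0,0])

```text
time_s: 13.88
ee_pos: [0.4624, 0.0698, 0.196]
orientation: [2.39, -2.011, 0.012]
ft_force: [0.6, 0.1, -2.4]
width: 0.0247
```

```bash
python3 - <<'E'
from h import *
togo(-.080);print(ctrl.state()["torque"])
cv2.imwrite(f"pics/scene13.png",ctrl.camera("scene")[:,:,::-1])
crop("pics/scene13.png",(270,130,390,220),6,"pics/s13c.png")
E
```

```text
ax [-0.488 -0.07   0.87 ] Z [-0.492 -0.087  0.866] tip in hole frame x,y,z mm [ -0.6  -0.2 -68. ]
dp [-0.0004 -0.0066  0.01  ]
[ 0.0072762   0.0453872  -0.02263853]
```

View pics/s13c.png

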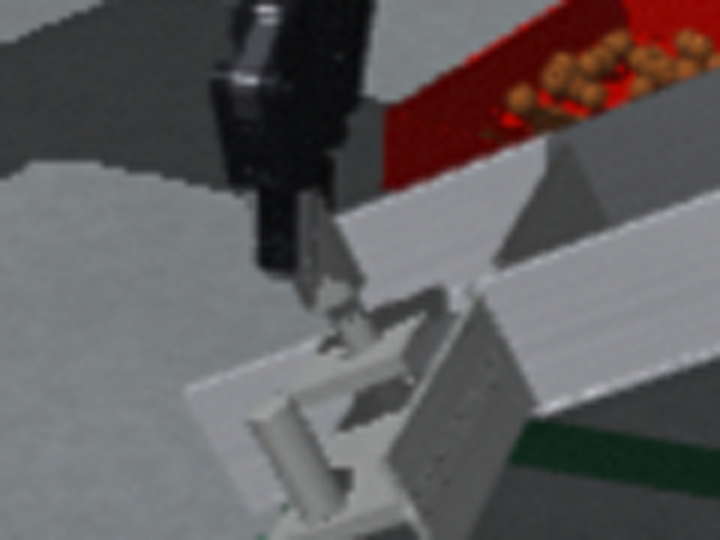

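Request:
arm_command(dp=[[0,-0.003,0.0045],[0,-0.006,0.009],[0,-0.0085,0.013],[0,-0.0085,0.013],[0,-0.0085,0.013]], yaw=[0,0,0,0,0], hand=[0,0,0,0,0])

```text
time_s: 14.55
ee_pos: [0.4707, 0.071, 0.1833]
orientation: [2.39, -2.012, 0.012]
ft_force: [-0.6, 0.3, -2.7]
width: 0.025
```

Request:
arm_command(dp=[[0,0,0],[0,0,0],[0,0,0],[0,0,0],[0,0,0]], yaw=[0,0,0,0,0], hand=[55,55,100,100,100])

```text
time_s: 15.18
ee_pos: [0.4707, 0.071, 0.1834]
orientation: [2.39, -2.012, 0.012]
ft_force: [-0.7, -0.4, 0.7]
width: 0.0854
```

```bash
python3 - <<'E'
from h import *
togo(-.080)
for c in("scene","top"): cv2.imwrite(f"pics/{c}14.png",ctrl.camera(c)[:,:,::-1])
crop("pics/scene14.png",(270,130,390,220),6,"pics/s14c.png")
E
```

```text
ax [-0.488 -0.07   0.87 ] Z [-0.492 -0.087  0.866] tip in hole frame x,y,z mm [  0.4  -0.5 -83.1]
dp [-0.0004  0.002  -0.0025]
```

View pics/s14c.png

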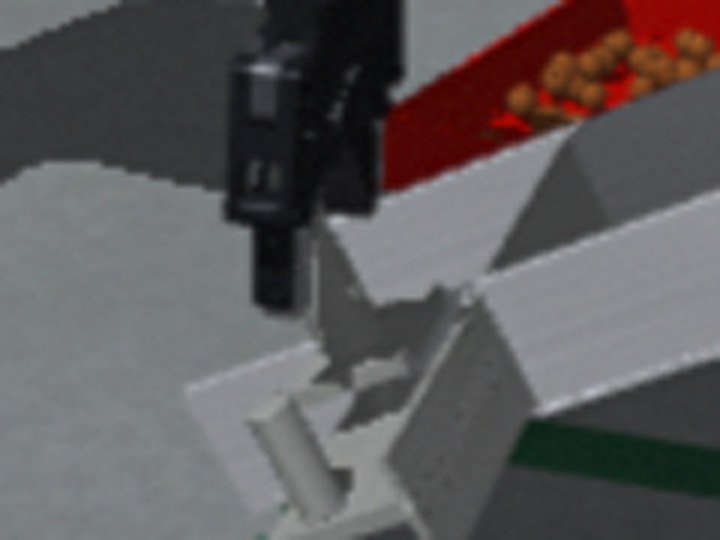

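The head seems to have dropped onto the ear at crop (345, 310). I'll retreat straight up and check.

Request:
arm_command(dp=[[0,0,-0.03],[0,0,-0.08],[0,0,-0.13],[0.06,0.03,-0.16],[0.12,0.06,-0.16]], yaw=[0,0,0,0,0], hand=[100,100,100,100,100])

```text
time_s: 15.9
ee_pos: [0.4379, -0.0413, 0.3475]
orientation: [2.395, -2.009, 0.02]
ft_force: [1.5, -0.8, 0.1]
width: 0.0852
```

Request:
arm_command(dp=[[0.06,0.0,0],[0.12,0,0],[0.18,0,0],[0.18,0,0],[0.18,0,0]], yaw=[0,0,0,0,0], hand=[100,100,100,100,100])

```text
time_s: 16.52
ee_pos: [0.4691, -0.2184, 0.3507]
orientation: [2.395, -2.01, 0.018]
ft_force: [0.4, 0.5, 0.1]
width: 0.0851
```

```bash
python3 - <<'E'
from h import *
for c in("scene","top"): cv2.imwrite(f"pics/{c}15.png",ctrl.camera(c)[:,:,::-1])
crop("pics/scene15.png",(270,130,390,220),6,"pics/s15c.png")
crop("pics/top15.png",(150,200,310,320),5,"pics/t15c.png")
for a in(0,30,60): print(a,(proj("scene",H+Z*a/1e3)-[270,130])*6,(proj("top",H+Z*a/1e3)-[150,200])*5)
E
```

```text
0 [360.30234727 343.51441116] [201.2457246  328.46989094]
30 [323.71642728 276.86541068] [194.2873147  361.26330587]
60 [286.34624703 208.78771408] [186.92323354 395.96855793]
```

View pics/s15c.png

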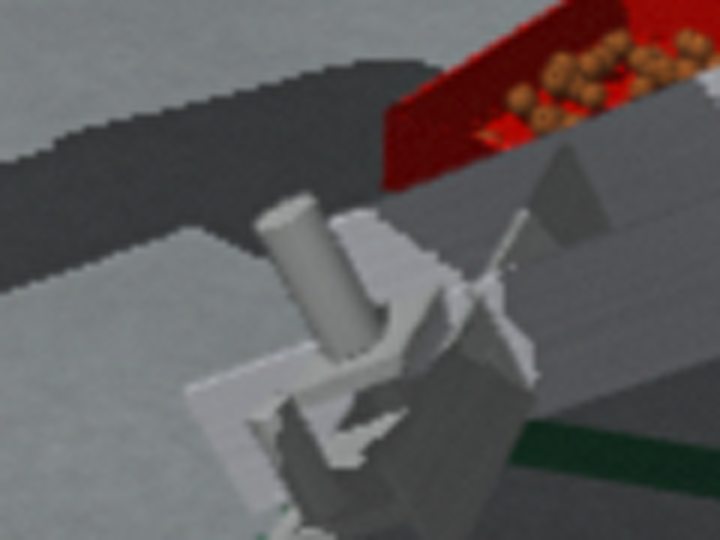

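View pics/t15c.png

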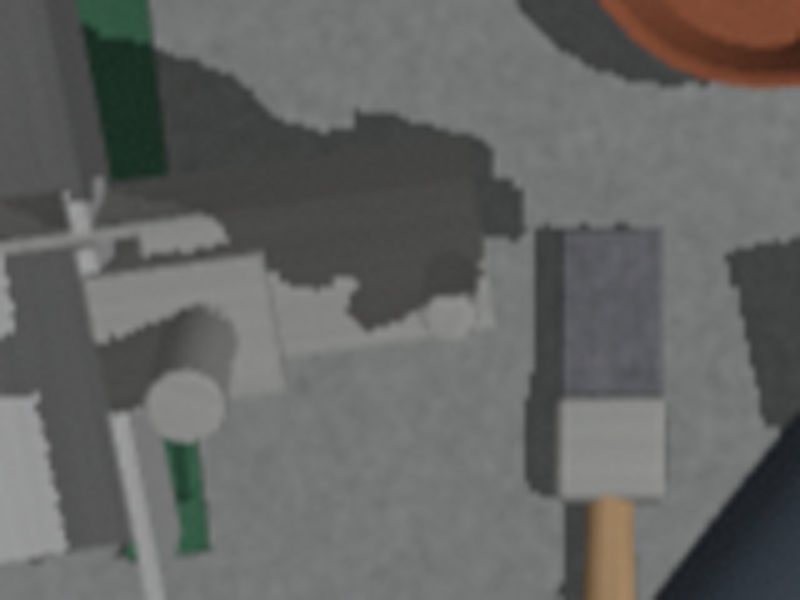

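View pics/scene15.png

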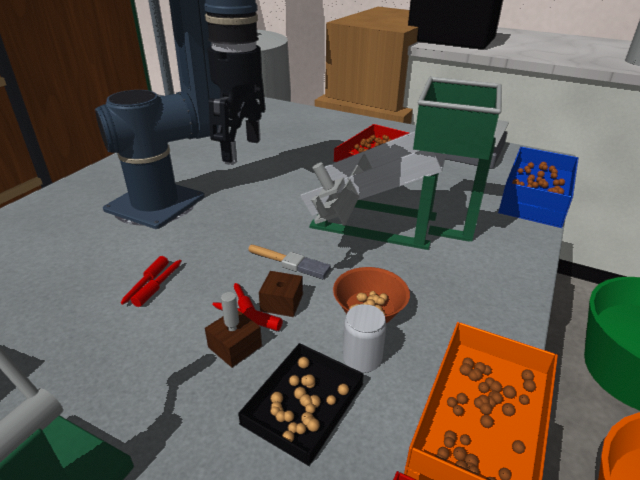

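```bash
python3 - <<'E'
from h import *
r=tri((np.array([287,214])+.5)/6-.5+[270,130],c5((185,405),(150,200)));e=r[0]-H
print(r,"x,y,z",e@np.cross(Y,Z),e@Y,e@Z)
s=ctrl.state();print(s["time_s"],s["joint_velocities"].round(3))
if abs(e@Z-.06)<.005: ctrl.job_done(); print("done")
E
```

```text
(array([0.45918632, 0.06920245, 0.18966319]), np.float64(0.11401786250173153), np.float64(0.09883055603299415)) x,y,z -0.002501161231189676 0.0019120380414024657 0.058790154738352765
16.625 [ 0.011 -0.011 -0.003 -0.003 -0.    -0.002]
the job is handed in; nothing more can be done
done
```

The gate is shut and the long pin is down through all three holes with its head on the upper ear. I handed the job in at 16.6 s of the 61 s allowed; no verdict came back.

- **Gate:** I pushed the post with closed fingers until the force rose from about 3 N to 19 N. Afterwards the post measured 84 mm from the hole, against 85 mm when fully home.
- **Pin:** The tool can't tilt, so I leaned the pin to about 30° in the grip by swinging its head against the rim of its own block. It then went down the hole axis with almost no contact force. I let go about 7 mm above its seat, and it dropped the rest of the way.
- **Last checks:** The head's top measured 58.8 mm above the hole mouth (60 mm when seated, so within measuring error). It sat 2–3 mm off the axis, which fits the play in the holes. The gripper was well clear of everything.
- **Not seen directly:** I had no view of the pin's end below the lower ear. That it goes through the lower ear rests on the depth and the seated head.
- **Other things:** In the pictures the short pin, bowl, dish, tin and brush had not moved. The red look-alike pins were standing free on their tips and fell over in the first 2 s. The arm passed about 70 mm above them and I saw no contact force, so I believe they fell by themselves. They stayed on the table.

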